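# Load a current transformer round the bent primary bar of a ratio-test fixture

### The job

Load the current transformer with the wide window into the test fixture: swing the hinged copper link well clear of the open end of the bent copper bar, thread the transformer over that end and slide it along the bar and round the bend without forcing it, and stand it upright on its foot between the two locating ribs beside the square reference transformer. Then swing the link fully home onto the bar's end and let go; leave the narrow-window transformer, the dispenser bottle and the screwdriver as they are.

Things in the scene. Friction and masses are not known exactly. Their poses are not given: they have to be found in the camera images.
- ct_window (a point): the transformer to load: loose black ring 78 mm outside, 32 mm thick, with a 28 mm window, about 0.4 kg, upright on a foot 70 x 38 x 9 mm; 113 mm tall. Point: centre of the window, 46 mm above the foot's underside. x = window axis (ring and foot thickness), y = long way of the foot, z up. The same either way round.
- ct_block (a point): its handle: the grey terminal block on the ring's crown, 26 mm along x, 30 mm along y, from 84 to 113 mm above the foot's underside; this point on its middle line, 100 mm above the underside, 54 mm over the window's centre; axes as for ct_window. Beside the block in y the ring falls away (its surface 82 mm up at the block's sides, 76 mm at 25 mm out).
- ct_narrow_window (a point): a bystander: a second loose transformer of the same outside, told apart only by its 16 mm window, too narrow for the bend. Point and axes as for ct_window. The two may have swapped places at the start.
- fixture: the fixed test fixture; origin on the bench under it, z up. Plate x -77 to 95, y -107 to 125 mm, top at z 14. Copper bar, 12 mm round, level, centre line at z 65: from a clamp at (45, 108) along -y at x 45 through the fixed square reference transformer (x 2 to 88, y 51 to 85, top z 127), past the ribs to (45, -30), then the quarter bend, then along -x at y -66 to its free end at x -53.
- bar: the bent copper bar, fixed in the fixture; its origin is the centre of its quarter bend, at (9, -30, 65) mm in the fixture's frame, with its axes. Centre-line radius 36 mm, from the point 36 mm along -y of here (free leg, 62 mm long, running to -x) to the point 36 mm along +x of here (leg with the ribs, running to +y). Keep it from being pushed at over 20 N.
- bar_tip (a point): the bar's free, rounded end, on its centre line, at (-53, -66, 65) mm in the fixture's frame, with its axes; the bar runs from it along +x. It is the only end that can be threaded.
- station (a point): where the transformer goes: plate top under the bar, mid-way between the ribs; (45, 8, 14) mm in the fixture's frame, its axes. Ribs run along x, 3 mm high, 50 mm apart in y (foot 38 mm); the foot must be lifted over the one on the bend's side. Standing here, window axis along y, the window's centre is 46 mm above this point, 5 mm under the bar's; lifted over 12 mm, the window meets the bar.
- link (a joint): the hinged copper link, rad: 0 = closed, its fork astride the bar's end; grows as it opens, to 1.75. At q it points from pivot along (-sin q, -cos q) in the fixture's frame, 118 mm long, 18 mm wide, z 55 to 75 mm. Light friction (0.06 N m) holds it where it is left. At the start it is partly open, in the way.
- pivot (a point): the link's vertical pivot on top of a 30 mm insulator post, at (-45, 35, 65) mm in the fixture's frame, with its axes; the stud's top is 11 mm above this point.
- link_knob (a point): the link's upright round black knob, 68 mm from the pivot, 18 mm in diameter; this point at grip height (z 91 mm in the fixture's frame), 18 mm under the knob's top and 23 mm above the blade. Between the fingers it can turn.
- dispenser_mid (a point): a bystander: loose white bottle with a blue cap, 56 mm in diameter, 130 mm tall, upright on the bench. Point half-way up.
- driver_mid (a point): a bystander: loose screwdriver, 180 mm long along its y, 24 mm thick, lying on the bench. Point at its middle.
There are look-alikes about, which are no part of the job. Leave any green look-alike of the part that bears ct_window alone.

How it is judged:
On the way, in this order (a step that is already met when the one before it is completed fails the run):
1. the link is swung clear of the bar's end (value of joint link above 0.9 rad), for 0.2 s.
2. the wide-window transformer, on the bar, stands between the ribs (y of ct_window in the frame of station between -0.009 and 0.009 m and x of ct_window in the frame of station between -0.012 and 0.012 m and z of ct_window in the frame of station below 0.048 m and angle between ct_window's own z axis and vertical below 0.06 rad), for 0.2 s.
At the end, for the whole second after the job is handed in: the wide-window transformer, bar through its window, stands upright (0.06 rad) on the plate between the ribs: centre within 9 mm along and 12 mm across the bar, 43-48 mm above the plate, axis within 0.25 rad of the bar; the link is closed to 0.06 rad and at rest (all of step 2 and z of ct_window in the frame of station above 0.043 m and angle between the x axis of ct_window and the y axis of station, either way round below 0.25 rad and value of joint link below 0.06 rad and velocity of joint link below 0.05 rad/s); the robot touches nothing.
It fails at once if the transformer is forced against the bar (more than 20 N) (contact force between ct and bar above 20 N).
It fails at once if the narrow-window transformer is shifted by more than 30 mm or tipped (distance of ct_narrow_window from where it was at the start of the episode above 0.03 m or angle between ct_narrow_window's own z axis and vertical above 0.3 rad).
It fails at once if the dispenser bottle is shifted by more than 30 mm or tipped (distance of dispenser_mid from where it was at the start of the episode above 0.03 m or angle between dispenser_mid's own z axis and vertical above 0.3 rad).
It fails at once if the screwdriver is shifted by more than 40 mm (distance of driver_mid from where it was at the start of the episode above 0.04 m).
It also fails if it takes over 72 s, if anything falls off the work surface, if the arm or the gripper's body presses on something with over 40 N, if the wrist force passes 120 N, or if a joint passes its speed limit or range.

### The arm

A 7-joint arm with a two-finger parallel gripper is mounted at the origin on a cart in front of the work surface, level with it; the furniture and walls round the work are solid. World frame = base frame: x ahead of the robot, y to its left, z up, the work surface at z = 0. Lengths are in m, angles in rad, forces in N, time in s.
With the tool pointing down it reaches from about 0.4 to 0.85 m from the base axis. Payload 10.4 kg.
Tool frame: the origin (TCP) lies midway between the tips of the shut fingers; the grasp point (between the pads) lies 19 mm behind it (ctrl.hold_point_z is the z of the grasp point in the tool frame, in m); z points along the fingers, y is the direction in which the jaws open and shut (so a half turn about z gives the same grasp; the last joint's range is limited). The gripper opens to 87 mm and grips with 3 to 60 N. Pads are 19 mm wide; open, the fingers measure 117 mm over their backs; the gripper's body (75 mm by 190 mm) begins 51 mm behind the grasp point.
Start: joints at [1.132, 0.332, -0.065, 1.46, 0.022, 1.35, -0.088], TCP at [0.252, -0.572, 0.223] pointing down, gripper open.
Joint ranges: [-2.6, 2.6], [-0.5, 2.12], [-1.47, 1.34], [0.16, 2.42], [-1.27, 4.41], [0.06, 2.06], [-2.6, 2.6]. Speed limits (rad/s): [2.22, 2.22, 2.79, 2.79, 3.14, 3.14, 3.14].

### API

Orientations are given as a unit quaternion [x, y, z, w].
In Python, from cell import ctrl, eyes gives the robot as it stands.
- The arm moves only by the shell command python3 -m pendant 'ROWS' [OPENING] [FORCE]. ROWS is JSON, a list of rows, each an object of numbers: "dx", "dy", "dz": the shift along the tool's x, y, z in cm; "spin": the turn about the tool's z in degrees. In form: [{"dx": .., "dy": .., "dz": .., "spin": ..}, ...]. A call has 1 to 5 rows; each row shifts and turns the commanded pose from where the row before left it, along the tool's axes as they then stand; what a row does not reach is not made up. A row lasts 1/8 s, in which the tool goes at most 62.5 mm and 10.7 degrees, less where a joint would pass 70% of its speed; a pose out of reach is approached as far as the arm can. A call with a gripper value outside its range is refused whole. OPENING is the finger opening in cm, from 0 to 8.7, set as the call begins (- or left out, the last holds). The fingers move at their own pace and stop on an object; FORCE is the grip in N (left out, the last holds). Time passes only in rows, so rows that do not move let the fingers close. It gives the time, the measured TCP pose, the force and the opening at its end, in the units of the state.
- ctrl.sense(): the state, without advancing time (a new reading comes with each control period).
- eyes.read_camera(name): name is "scene" or "top" or "wrist"; returns a dict with "image" (420x560x3 uint8, blue, green, red), "vertical_fov" (degrees; the focal length in pixels is half the picture's height over the tangent of half this angle, whatever the lens; pixels are square), "cx", "cy" (the principal point, pixels), "position" and "rotation" of the camera in the world. Camera axes: x right, y up, looking along -z (the intrinsics and any distortion apply to the point x, -y, -z); pixel columns grow to the right and rows downward; lengths in m; the calibration is good to about 2 mm. The wrist camera is an equidistant fisheye: a pixel r from the principal point sees the ray r / f radians off the axis. A picture is of the moment at which its call begins. There is no depth.
- ctrl.close_job(): hands the job in, once; it reports no verdict.
The state is a dict: "t": time; "joints": joint angles; "qd": joint speeds; "joint_torque": joint torques, N m; "ee_pos": TCP position; "tool_rot": TCP orientation; "contact_force": force on the tool from outside, world axes, zero at the start; "moment": the same for the moment, N m; "opening": opening from 0.0 (shut) to 1.0 (fully open).
Only numpy, scipy, OpenCV 4.12 (cv2) and the standard library are available. Lean on these libraries where they do the work, as an engineer would, in place of code of your own. Each camera call takes 0.05 s, during which the arm holds its last target. There are 200 camera calls.

## Working session

There is one attempt and no reset: what is moved stays moved. The work goes in short steps, Python scripts to look and compute and a shell command to move; the robot and the scene stay as the last step left them, time stands still between calls to the robot, and variables do not carry over. Pictures are saved under pics/ and viewed, about 8 in all and at most 12, crops included, and the job is handed in when it is done.

```bash
ls; mkdir -p pics; cat > h.py <<'E'
import numpy as np, cv2
from scipy.spatial.transform import Rotation as R
from cell import ctrl, eyes
def cam(n,save=None):
    c=eyes.read_camera(n)
    if save: cv2.imwrite('pics/'+save,c['image'])
    return c
E
python3 - <<'E'
from h import *
import pickle
d={}
for n in ['scene','top','wrist']:
    c=cam(n,n+'0.png'); d[n]=c
    print(n,{k:v for k,v in c.items() if k!='image'})
pickle.dump(d,open('c0.pkl','wb'))
print(ctrl.sense()); print(ctrl.hold_point_z)
a=np.hstack([d['top']['image']]);
E
```

```text
pics
scene {'vertical_fov': 42.24016468589762, 'cx': 269.64532235691354, 'cy': 224.38317510682015, 'position': array([-0.28507304,  0.60071548,  0.88930803]), 'rotation': array([-0.18616097,  0.41521686,  0.81923604, -0.3489862 ])}
top {'vertical_fov': 51.87502141493238, 'cx': 285.0305740723821, 'cy': 206.3463426505023, 'position': array([ 0.39097974, -0.13766725,  1.1689345 ]), 'rotation': array([-0.05267716,  0.04553247,  0.70893707, -0.70182629])}
wrist {'vertical_fov': 65.70646984690485, 'cx': 278.0241666795654, 'cy': 216.83462910564654, 'position': array([ 0.32669287, -0.53798825,  0.38393566]), 'rotation': array([-0.12455649,  0.08213015, -0.53978185,  0.82847805])}
{'t': 0.15, 'joints': array([ 1.13243007,  0.33273674, -0.06471547,  1.46072159,  0.02160281,
        1.34991062, -0.08850451]), 'qd': array([-0.00069766, -0.00147766, -0.00027181, -0.00370045, -0.00056176,
        0.00065264,  0.00055964]), 'joint_torque': array([ 8.26900068e-04, -6.23633265e+01,  2.46424583e-02, -3.90145576e+01,
       -6.14746311e-02,  3.72598681e-02,  5.63607273e-05]), 'ee_pos': array([ 0.2523237 , -0.57148885,  0.22194328]), 'tool_rot': array([ 9.78467068e-01,  2.06402287e-01, -1.32721358e-04, -5.23854456e-04]), 'contact_force': array([ 0.30221551, -1.30626255, -0.54340202]), 'moment': array([ 0.01172747, -0.01078581, -0.00245743]), 'opening': 0.9945987749513169}
-0.0187
```

View pics/top0.png

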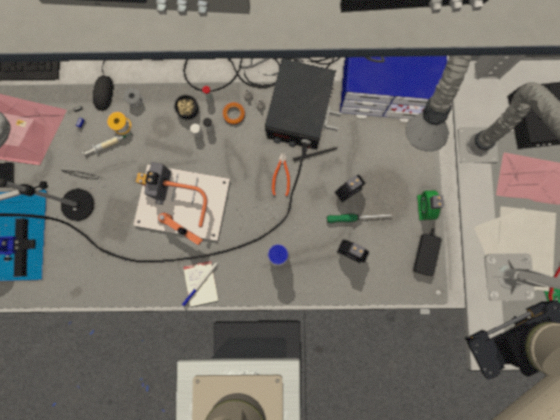

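View pics/scene0.png

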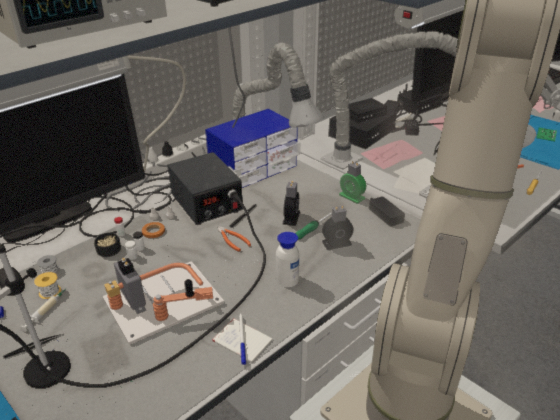

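Top: the fixture is at about (182,205), black CTs at (350,188) and (352,251), and the green one at (430,205). Scene: the CTs are at (291,205), seen edge-on, and (338,228), seen face-on. I'll zoom in to read the windows and the plate corners.

```bash
python3 - <<'E'
from h import *
import pickle
d=pickle.load(open('c0.pkl','rb'))
t=d['top']['image'];s=d['scene']['image']
z=lambda im,x0,y0,w,h,W,H:cv2.resize(im[y0:y0+h,x0:x0+w],(W,H),interpolation=cv2.INTER_CUBIC)
a=z(t,125,155,120,100,400,333); b=z(t,320,165,80,100,266,333)
c=z(s,260,170,110,90,400,327)
e=z(s,95,245,140,95,400,271)
o=np.zeros((600,800,3),np.uint8); o[:300,:360]=cv2.resize(a,(360,300)); o[:300,370:610]=cv2.resize(b,(240,300))
o[300:600,:367]=cv2.resize(c,(367,300)); o[310:310+271,380:780]=e
cv2.imwrite('pics/z0.png',o)
E
```

```text
(no output)
```

View pics/z0.png

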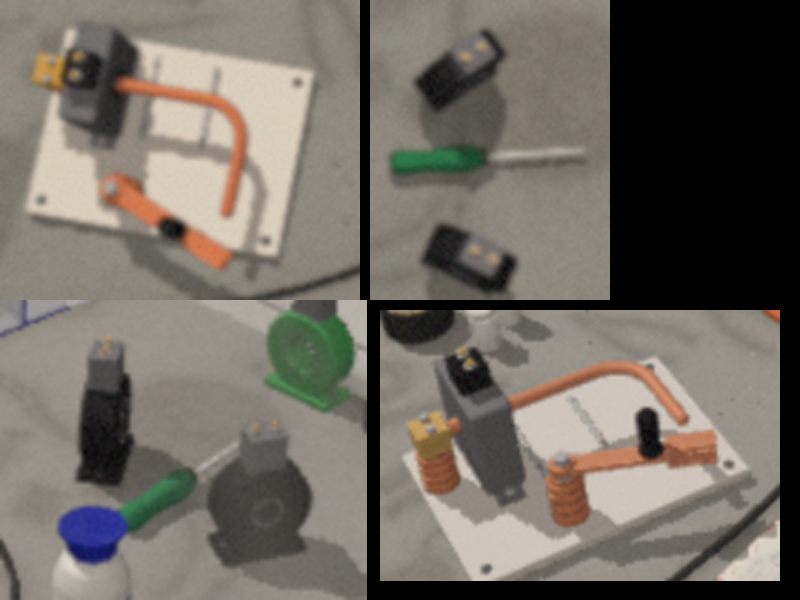

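```bash
cat >> h.py <<'E'
def ray(c,u,v,fish=False):
    f=210/np.tan(np.radians(c['vertical_fov']/2))
    x,y=(u-c['cx'])/f,(v-c['cy'])/f
    if fish:
        r=np.hypot(x,y); s=np.sin(r)/max(r,1e-9); d=np.array([x*s,-y*s,-np.cos(r)])
    else: d=np.array([x,-y,-1.])
    return c['position'],R.from_quat(c['rotation']).apply(d)
def plane(c,u,v,z,fish=False):
    p,d=ray(c,u,v,fish); return p+d*(z-p[2])/d[2]
def tri(a,b):
    (p,d),(q,e)=a,b; A=np.c_[d,-e]; s=np.linalg.lstsq(A,q-p,rcond=None)[0]
    x,y=p+s[0]*d,q+s[1]*e; return (x+y)/2,np.linalg.norm(x-y)
def pix(c,P,fish=False):
    f=210/np.tan(np.radians(c['vertical_fov']/2))
    x,y,z=R.from_quat(c['rotation']).inv().apply(np.array(P)-c['position']); y=-y;z=-z
    if fish:
        h=np.hypot(x,y);k=np.arctan2(h,z)/max(h,1e-9)
    else:k=1/z
    return np.array([c['cx']+f*x*k,c['cy']+f*y*k])
E
python3 - <<'E'
from h import *
import pickle
d=pickle.load(open('c0.pkl','rb'));T=d['top'];S=d['scene']
hsv=cv2.cvtColor(T['image'],cv2.COLOR_BGR2HSV)
m=np.zeros(hsv.shape[:2],np.uint8); m[155:255,125:240]=255
w=cv2.inRange(T['image'],(165,165,165),(255,255,255))&m
n,l,st,_=cv2.connectedComponentsWithStats(w); k=1+np.argmax(st[1:,4]); print(st[k])
ys,xs=np.where(l==k)
P=np.array([plane(T,u,v,.014)[:2] for u,v in zip(xs,ys)])
r=cv2.minAreaRect((P*1000).astype(np.float32)); print(r, cv2.boxPoints(r))
for n,(u,v) in dict(near1=(475,248),near2=(492,257),far1=(466,55),far2=(482,45)).items():
    print(n,plane(T,320+(u-370)/3,165+v/3,.113)[:2])
# tri: bar tip, pivot stud, knob top ; top crop scale 3 ; scene crop scale 400/140
tp=lambda u,v:(125+u/3,155+v/3); sc=lambda u,v:(95+(u-380)/2.857,245+(v-310)/2.853)
for n,a,b in [('tip',(226,212),(684,419)),('stud',(112,186),(561,456)),('knobtop',(170,228),(648,412))]:
    print(n,tri(ray(T,*tp(*a)),ray(S,*sc(*b))))
# bottle
bt=(278,255); print('bottle',plane(T,*bt,.13)); print('driver',plane(T,345,217,.012))
ct=lambda u,v:(260+u*110/367,170+v*90/300)
for n,a,b in [('nearblk',(483.5,252.5),(263,427)),('farblk',(474,50),(107,343))]:
    print(n,tri(ray(T,320+(a[0]-370)/3,165+a[1]/3),ray(S,*ct(*b))))
E
```

```text
[ 172  169   57   71 1203]
((562.6311645507812, 120.16204833984375), (158.25314331054688, 169.05226135253906), 79.19621276855469) [[464.7713    58.282104]
 [630.8271    26.593903]
 [660.491    182.04199 ]
 [494.43524  213.7302  ]]
near1 [ 0.43542564 -0.29693589]
near2 [ 0.42802884 -0.31045205]
far1 [ 0.59468024 -0.29455039]
far2 [ 0.60295767 -0.30804753]
tip (array([0.49749351, 0.09101212, 0.06328285]), np.float64(0.0010229294959282985))
stud (array([0.52093465, 0.18843615, 0.07145534]), np.float64(0.0015866194776182165))
knobtop (array([0.48209559, 0.1300474 , 0.10450986]), np.float64(0.0029135185898310325))
bottle [ 0.41903485 -0.10990763  0.13      ]
driver [ 0.52218994 -0.28790291  0.012     ]
nearblk (array([ 0.44786577, -0.358486  , -0.24816896]), np.float64(0.005935600398296039))
farblk (array([ 0.67238475, -0.37019204, -0.2940893 ]), np.float64(0.017512186901988205))
```

```bash
python3 - <<'E'
from h import *
import pickle
d=pickle.load(open('c0.pkl','rb'));T=d['top'];S=d['scene']
ct=lambda u,v:(260+u*110/367,170+(v-300)*90/300)
for n,a,b in [('nearblk',(483.5,252.5),(263,427)),('farblk',(474,50),(107,343))]:
    print(n,tri(ray(T,320+(a[0]-370)/3,165+a[1]/3),ray(S,*ct(*b))))
tp=lambda u,v:(125+u/3,155+v/3)
# plate corners (fixture) -> world at z=.014, holes and corners read from crop
obj=np.array([[95,-107],[-77,-107],[-77,125],[95,125]])/1000
W=np.array([plane(T,*tp(*p),.014)[:2] for p in [(315,70),(279,257),(26,212),(66,28)]])
print(W*1000)
objs=np.vstack([obj,[[-53,-66],[-45,35]]/np.array(1000.)]); Ws=np.vstack([W,[.4975,.0910],[.5209,.1884]])
for o,w in((obj,W),(objs,Ws)):
    a=o-o.mean(0);b=w-w.mean(0)
    th=np.arctan2((a[:,0]*b[:,1]-a[:,1]*b[:,0]).sum(),(a*b).sum())
    Rm=np.array([[np.cos(th),-np.sin(th)],[np.sin(th),np.cos(th)]]);t=w.mean(0)-Rm@o.mean(0)
    print(np.degrees(th),t,((Rm@o.T).T+t-w)*1000)
# line edges from gray
g=cv2.cvtColor(T['image'],cv2.COLOR_BGR2GRAY); 
k=np.array([.4821,.1300]);print('q',)
f=lambda p:Rm.T@(np.array(p)-t)*1000
print('knob fix',f(k), 'bottle',f([.419,-.110]))
v=f(k)-[-45,35]; print('q',np.arctan2(-v[0],-v[1]),np.hypot(*v))
E
```

```text
nearblk (array([ 0.43207149, -0.30364545,  0.11165103]), np.float64(0.0007888058067084926))
farblk (array([ 0.59793423, -0.30131137,  0.11536504]), np.float64(0.0011306794970080657))
[[631.45869242  22.77018035]
 [461.83839875  53.50717962]
 [504.47884705 281.62389029]
 [673.30864175 251.50866633]]
-10.376812623620426 [0.55729726 0.14512077] [[ 0.01182927 -0.01087003]
 [ 0.44527829  0.23295697]
 [-0.40707875  0.32175769]
 [-0.05002881 -0.54384463]]
-10.319005146626868 [0.55826435 0.14546414] [[ 1.10234534  0.40739527]
 [ 1.50462297  0.48050871]
 [ 0.42200112  0.61135457]
 [ 0.81022246 -0.08353419]
 [-3.20089104 -0.9745445 ]
 [-0.63830085 -0.44117986]]
q
knob fix [-72.16237929 -28.85722563] bottle [ -91.25092441 -276.27839984]
q 0.402176456691229 69.39409279147185
```

```bash
python3 - <<'E'
from h import *
import pickle
c=pickle.load(open('c0.pkl','rb'))['wrist']
print(R.from_quat(c['rotation']).as_matrix()[:,2]*-1)
for P in [(.432,-.304,.046),(.598,-.301,.046)]:print(pix(c,P,True))
E
```

```text
[-0.27055272 -0.11771991 -0.95548064]
[127.89673812 -30.84968354]
[ 191.11260916 -132.02622982]
```

View pics/wrist0.png

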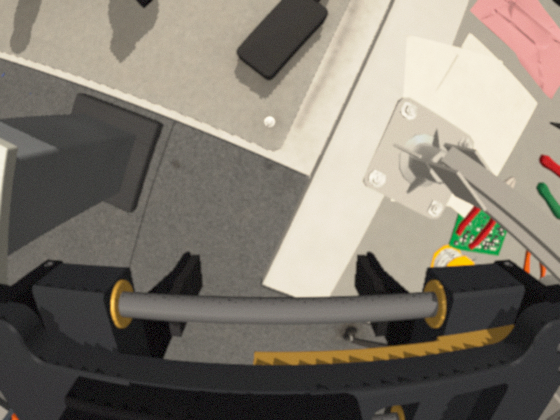

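The wrist picture shows only the bench edge and the clutter at right, with no CT in view. I'll move so the wrist camera sees the far CT's face obliquely.

```bash
cat >> h.py <<'E'
def go(p,yaw=None):
    """print tool-frame delta (cm) to world TCP p and spin to tool-x yaw (deg)"""
    s=ctrl.sense(); M=R.from_quat(s['tool_rot']).as_matrix(); d=M.T@(np.array(p)-s['ee_pos'])*100
    y=np.degrees(np.arctan2(M[1,0],M[0,0]))
    print('delta cm',d.round(2),'yaw',y.round(2),'spin',None if yaw is None else round((y-yaw+180)%360-180,2),'t',s['t'],'F',s['contact_force'].round(1),'open',round(s['opening']*8.7,2))
E
python3 -m pendant '[{"dx":4.2,"dy":-3.9,"spin":10},{"dx":4.2,"dy":-3.9,"spin":-10},{"dx":4.2,"dy":-3.9},{"dx":4.2,"dy":-3.9,"spin":10},{"spin":10}]'
python3 -m pendant '[{"spin":10},{"spin":10},{"spin":10},{"spin":10},{"spin":10}]'
python3 -m pendant '[{"spin":10},{},{}]'
python3 - <<'E'
from h import *
c=cam('wrist','w1.png')
for P in [(.432,-.304,.046),(.598,-.301,.046),(.598,-.301,.113)]:print(pix(c,P,True))
go((.342,-.36,.222),-58)
E
```

```text
[127.84986517 -30.80359571]
[ 191.05298336 -131.96915917]
[ 178.13785083 -164.94164878]
delta cm [ 16.74 -15.73   0.02] yaw 23.83 spin 81.83 t 0.2 F [ 0.5 -0.5 -0.5] open 8.7invalid input at $[0]: expected keys dx, dy, dz, spin
invalid input at $[0]: expected keys dx, dy, dz, spin
invalid input at $[0]: expected keys dx, dy, dz, spin
```

View pics/w1.png

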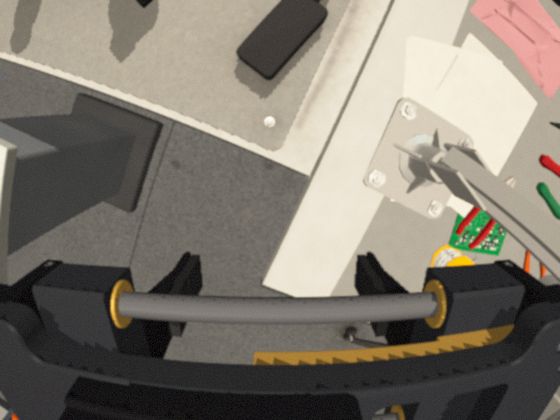

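All four keys are required and nothing moved, so the view is unchanged. I'll resend with every key.

```bash

python3 -m pendant '[{"dx":4.2,"dy":-3.9,"dz":0,"spin":0},{"dx":4.2,"dy":-3.9,"dz":0,"spin":0},{"dx":4.2,"dy":-3.9,"dz":0,"spin":0},{"dx":4.2,"dy":-3.9,"dz":0,"spin":0},{"dx":0,"dy":0,"dz":0,"spin":10}]'
python3 -m pendant '[{"dx":0,"dy":0,"dz":0,"spin":10},{"dx":0,"dy":0,"dz":0,"spin":10},{"dx":0,"dy":0,"dz":0,"spin":10},{"dx":0,"dy":0,"dz":0,"spin":10},{"dx":0,"dy":0,"dz":0,"spin":10}]'
python3 -m pendant '[{"dx":0,"dy":0,"dz":0,"spin":10},{"dx":0,"dy":0,"dz":0,"spin":10},{"dx":0,"dy":0,"dz":0,"spin":0},{"dx":0,"dy":0,"dz":0,"spin":0}]'
python3 - <<'E'
from h import *
c=cam('wrist','w2.png')
for P in [(.432,-.304,.046),(.598,-.301,.046),(.598,-.301,.113)]:print(pix(c,P,True))
go((.342,-.36,.222),-58)
E
```

```text
t: 0.82
ee_pos: [0.3456, -0.3571, 0.223]
tool_rot: [0.993, 0.122, 0.0, -0.0]
contact_force: [-0.3, -0.9, -0.0]
opening: 1.0
t: 1.45
ee_pos: [0.3431, -0.3611, 0.2225]
tool_rot: [0.95, -0.313, -0.0, 0.0]
contact_force: [1.8, -0.3, -0.5]
opening: 0.999
t: 1.95
ee_pos: [0.3431, -0.3612, 0.2225]
tool_rot: [0.883, -0.469, -0.0, 0.0]
contact_force: [-0.3, 0.4, 0.3]
opening: 0.995
[182.30773007 193.8513136 ]
[ 71.33285164 122.41370054]
[ 35.83486009 125.80180689]
delta cm [-0.16  0.03  0.06] yaw -55.99 spin 2.01 t 2.0 F [-0.1 -0.3 -0. ] open 8.7
```

View pics/w2.png

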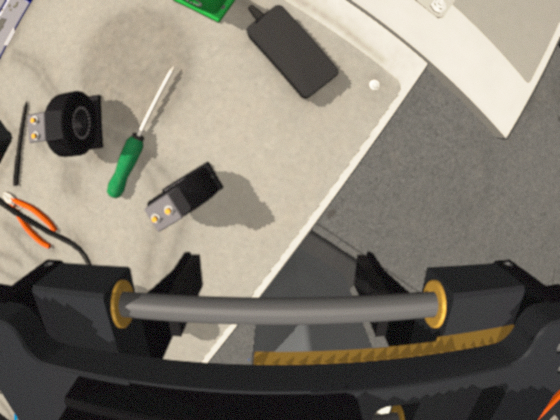

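The far CT's face is at about (80,120) with its window at (81,119); the near one is at (185,195) and the screwdriver lies between them. I'll crop and contrast-stretch both windows.

```bash
python3 - <<'E'
from h import *
import pickle
w=cv2.imread('pics/w2.png')[85:165,40:110]; s=cv2.imread('pics/scene0.png')[205:255,315:360]
f=lambda i:cv2.resize(cv2.convertScaleAbs(i,alpha=2.5,beta=-20),(390,450),interpolation=cv2.INTER_CUBIC)
cv2.imwrite('pics/z1.png',np.hstack([f(w),f(s)]))
E
```

```text
(no output)
```

View pics/z1.png

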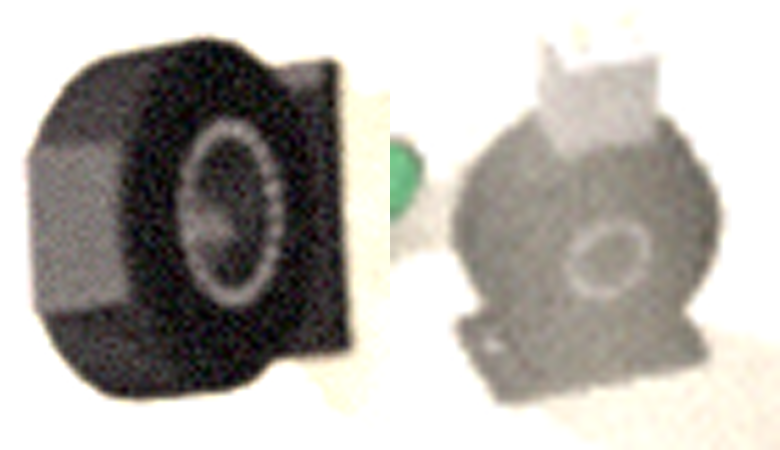

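Far rim is about 0.54 of the ring's height, near rim about 0.33, so the far CT at about (0.598,-0.301) has the wide window. Next is the link: fly to the knob and turn the tool to yaw ≈ 32°.

```bash

python3 -m pendant '[{"dx":-3.67,"dy":-4.33,"dz":0,"spin":0},{"dx":-3.67,"dy":-4.33,"dz":0,"spin":0},{"dx":-3.67,"dy":-4.33,"dz":0,"spin":0},{"dx":-3.67,"dy":-4.33,"dz":0,"spin":0},{"dx":-3.67,"dy":-4.33,"dz":0,"spin":0}]' 5
python3 -m pendant '[{"dx":-3.67,"dy":-4.33,"dz":0,"spin":0},{"dx":-3.67,"dy":-4.33,"dz":0,"spin":0},{"dx":-3.67,"dy":-4.33,"dz":0,"spin":0},{"dx":-3.67,"dy":-4.33,"dz":0,"spin":0},{"dx":0,"dy":0,"dz":0,"spin":-10}]'
python3 -m pendant '[{"dx":0,"dy":0,"dz":0,"spin":-10},{"dx":0,"dy":0,"dz":0,"spin":-10},{"dx":0,"dy":0,"dz":0,"spin":-10},{"dx":0,"dy":0,"dz":0,"spin":-10},{"dx":0,"dy":0,"dz":0,"spin":-10}]'
python3 -m pendant '[{"dx":0,"dy":0,"dz":0,"spin":-10},{"dx":0,"dy":0,"dz":0,"spin":-10},{"dx":0,"dy":0,"dz":0,"spin":-8},{"dx":0,"dy":0,"dz":0,"spin":0},{"dx":0,"dy":0,"dz":0,"spin":0}]'
python3 - <<'E'
from h import *
c=cam('wrist','w3.png')
for P in [(.482,.1308,.109),(.482,.1308,.07)]:print(pix(c,P,True))
go((.482,.1308,.079),31.6)
E
```

```text
t: 2.62
ee_pos: [0.4211, -0.0865, 0.2228]
tool_rot: [0.883, -0.47, 0.0, 0.0]
contact_force: [1.8, -0.9, 0.1]
opening: 0.594
t: 3.25
ee_pos: [0.4449, 0.0172, 0.2303]
tool_rot: [0.921, -0.389, 0.01, -0.001]
contact_force: [0.2, -1.0, 0.1]
opening: 0.575
t: 3.88
ee_pos: [0.4447, 0.016, 0.2301]
tool_rot: [0.999, 0.038, 0.009, 0.003]
contact_force: [0.3, 0.4, -0.1]
opening: 0.573
t: 4.5
ee_pos: [0.4447, 0.0161, 0.2301]
tool_rot: [0.962, 0.273, 0.008, 0.005]
contact_force: [-0.4, -0.4, -0.6]
opening: 0.574
[188.20405596 111.91484185]
[198.15887582 113.04009515]
delta cm [ 9.03 -8.01 15.11] yaw 31.75 spin 0.15 t 4.55 F [-0.8 -0.2  0. ] open 4.99
```

View pics/w3.png

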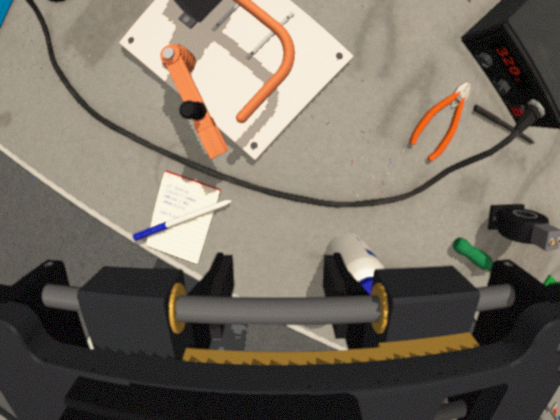

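Excellent: knob at about (188,110) against a predicted (188,112), bar tip (243,117), stud (170,55). The arm stopped short on a wrist limit at the old yaw. I'll move on and refine the fixture from this view.

```bash

python3 - <<'E'
from h import *
c=cam('wrist')
im=c['image'];hs=cv2.cvtColor(im,cv2.COLOR_BGR2HSV)
m=cv2.inRange(hs,(0,110,120),(18,255,255));m[:,:228]=0;m[:,300:]=0;m[125:]=0
ys,xs=np.where(m>0); print('tip px low', xs[ys>=ys.max()-3].mean(),ys.max())
print('tip',plane(c,242,118,.065,True),'stud',plane(c,169,54,.076,True))
# bar centre line points in fixture frame
th=np.radians(-10.35);Rm=np.array([[np.cos(th),-np.sin(th)],[np.sin(th),np.cos(th)]]);F=np.array([.5573,.1451])
for n,p in dict(tip=(-.053,-.066,.065),stud=(-.045,.035,.076),bend=(.0345,-.0555,.065),h1=(.0,-.066,.065)).items():
    w=np.r_[F+Rm@p[:2],p[2]]; print(n,w,pix(c,w,True))
for v in (50,70,90):
    r=np.where(m[v]>0)[0]; 
    if len(r): q=plane(c,r.mean(),v,.065,True)[:2]; print(v,r.min(),r.max(),(Rm.T@(q-F)*1000).round(1))
s=ctrl.sense();print(s['joints'])
E
python3 -m pendant '[{"dx":3,"dy":-2.67,"dz":0,"spin":0},{"dx":3,"dy":-2.67,"dz":0,"spin":0},{"dx":3,"dy":-2.67,"dz":0,"spin":0},{"dx":0,"dy":0,"dz":0,"spin":0},{"dx":0,"dy":0,"dz":0,"spin":0}]'
python3 - <<'E'
from h import *
go((.482,.1308,.079),31.6)
E
```

```text
tip px low 241.22222222222223 121
tip [0.49933796 0.09034328 0.065     ] stud [0.51991775 0.18781553 0.076     ]
tip [0.49330477 0.08969593 0.065     ] [239.44576126 123.46321011]
stud [0.51932034 0.18761524 0.076     ] [168.85443963  54.59519651]
bend [0.58126747 0.08430477 0.065     ] [290.45394591  52.95403884]
h1 [0.54544239 0.08017391 0.065     ] [274.98624206  84.24512185]
50 284 293 [ 35.5 -52. ]
70 278 289 [ 16.6 -62.4]
90 259 273 [-10.3 -63.3]
[ 1.0020326  -0.07414157 -1.07380403  1.86506597 -0.06117846  1.29513854
 -1.07144723]
t: 5.22
ee_pos: [0.4788, 0.1312, 0.2299]
tool_rot: [0.962, 0.274, 0.007, 0.005]
contact_force: [-0.1, 0.1, 0.2]
opening: 0.58
delta cm [ 0.08  0.   15.09] yaw 31.82 spin 0.22 t 5.225 F [-0.1  0.1  0.2] open 5.05
```

```bash

python3 -m pendant '[{"dx":0.1,"dy":0,"dz":5,"spin":0},{"dx":0,"dy":0,"dz":5,"spin":0},{"dx":0,"dy":0,"dz":3,"spin":0},{"dx":0,"dy":0,"dz":2,"spin":0},{"dx":0,"dy":0,"dz":0,"spin":0}]'
python3 -m pendant '[{"dx":0,"dy":0,"dz":0,"spin":0},{"dx":0,"dy":0,"dz":0,"spin":0},{"dx":0,"dy":0,"dz":0,"spin":0},{"dx":0,"dy":0,"dz":0,"spin":0}]' 0 10
cat > fx.py <<'E'
from h import *
YAW=-10.35;th=np.radians(YAW);Rm=np.array([[np.cos(th),-np.sin(th)],[np.sin(th),np.cos(th)]]);F=np.array([.5573,.1451])
w=lambda x,y:F+Rm@[x/1000,y/1000]
f=lambda p:Rm.T@(np.array(p)[:2]-F)*1000
E
python3 - <<'E'
from fx import *
s=ctrl.sense();v=f(s['ee_pos'])-[-45,35];q0=np.arctan2(-v[0],-v[1]);print(f(s['ee_pos']),q0,np.hypot(*v),s['opening']*8.7,s['joints'])
M=R.from_quat(s['tool_rot']).as_matrix()
p=s['ee_pos'][:2]
for q in np.linspace(q0,1.62,9)[1:]:
    n=w(-45-68*np.sin(q),35-68*np.cos(q)); d=(M[:2,:2].T@(n-p))*100;p=n;print(round(q,2),d.round(2))
E
```

```text
t: 5.85
ee_pos: [0.482, 0.1304, 0.0796]
tool_rot: [0.962, 0.274, 0.007, 0.005]
contact_force: [-0.2, 0.5, 0.4]
opening: 0.567
t: 6.35
ee_pos: [0.4825, 0.1313, 0.0804]
tool_rot: [0.962, 0.274, 0.008, 0.005]
contact_force: [0.4, -0.1, 0.2]
opening: 0.205
[-71.06164006 -27.04816825] 0.39764729990701037 67.29921445755885 1.7831395750667312 [ 0.60639203  0.39171999 -1.11253956  1.91949438  0.41694843  1.06549811
 -1.6952776 ]
0.55 [-0.43 -0.94]
0.7 [-0.21 -1.02]
0.86 [-0.06 -1.04]
1.01 [ 0.1  -1.03]
1.16 [ 0.26 -1.01]
1.31 [ 0.41 -0.95]
1.47 [ 0.55 -0.88]
1.62 [ 0.68 -0.79]
```

```bash

python3 -m pendant '[{"dx":-0.4,"dy":-0.9,"dz":0,"spin":0},{"dx":-0.2,"dy":-1,"dz":0,"spin":0},{"dx":-0.1,"dy":-1,"dz":0,"spin":0},{"dx":0.1,"dy":-1,"dz":0,"spin":0},{"dx":0.25,"dy":-1,"dz":0,"spin":0}]'
python3 -m pendant '[{"dx":0.4,"dy":-1,"dz":0,"spin":0},{"dx":0.55,"dy":-0.9,"dz":0,"spin":0},{"dx":0.65,"dy":-0.7,"dz":0,"spin":0},{"dx":0,"dy":0,"dz":0,"spin":0},{"dx":0,"dy":0,"dz":0,"spin":0}]'
python3 - <<'E'
from fx import *
s=ctrl.sense();v=f(s['ee_pos'])-[-45,35];print(np.arctan2(-v[0],-v[1]),np.hypot(*v),s['opening']*8.7,s['joints'])
E
python3 -m pendant '[{"dx":0,"dy":0,"dz":0,"spin":0},{"dx":0,"dy":0,"dz":0,"spin":0},{"dx":0,"dy":0,"dz":0,"spin":0}]' 5
python3 -m pendant '[{"dx":0,"dy":0,"dz":-4,"spin":0},{"dx":0,"dy":0,"dz":-5,"spin":0},{"dx":0,"dy":0,"dz":-5,"spin":0},{"dx":0,"dy":0,"dz":0,"spin":0}]'
python3 - <<'E'
from fx import *
go((.55,.03,.25),31.6); print(ctrl.sense()['joints'])
E
```

```text
t: 6.98
ee_pos: [0.4531, 0.1717, 0.0793]
tool_rot: [0.962, 0.274, 0.008, 0.005]
contact_force: [-1.2, -3.4, 0.6]
opening: 0.192
t: 7.6
ee_pos: [0.4531, 0.2023, 0.0792]
tool_rot: [0.961, 0.275, 0.008, 0.004]
contact_force: [-0.8, 1.5, -3.9]
opening: 0.188
1.607725897706518 67.82315929481452 1.638307164898747 [ 0.46633425  0.39293713 -1.12820276  1.92780409  0.42195321  1.06564271
 -1.85417665]
t: 7.98
ee_pos: [0.4537, 0.2015, 0.0795]
tool_rot: [0.962, 0.274, 0.008, 0.005]
contact_force: [0.6, -0.8, -1.2]
opening: 0.447
t: 8.48
ee_pos: [0.4526, 0.2033, 0.2227]
tool_rot: [0.962, 0.274, 0.011, 0.005]
contact_force: [0.6, 0.5, -0.4]
opening: 0.577
delta cm [-0.82 19.9  -2.43] yaw 31.84 spin 0.24 t 8.475 F [ 0.6  0.5 -0.4] open 5.02
[ 0.64218616  0.19687213 -1.26671837  1.76155549  0.21201118  1.30907297
 -1.68646951]
```

```bash

python3 -m pendant '[{"dx":-2.4,"dy":4.3,"dz":-1,"spin":0},{"dx":-2.4,"dy":4.3,"dz":-1,"spin":0},{"dx":-2.4,"dy":4.3,"dz":-1,"spin":0},{"dx":0,"dy":0,"dz":0,"spin":0},{"dx":0,"dy":0,"dz":0,"spin":0}]'
python3 - <<'E'
from fx import *
import pickle
c=cam('wrist','w4.png');pickle.dump(c,open('w4.pkl','wb')); go((.598,-.301,.2),31.6); print(ctrl.sense()['joints'],c['position'])
im=c['image'].copy()
for p in [(-53,-66,65),(9,-66,65),(34.5,-55.5,65),(45,-30,65),(45,8,65),(-45,35,76),(45,8,14),(95,-107,14),(-77,-107,14)]:
    u=pix(c,np.r_[w(*p[:2]),p[2]/1000],True); print(p,u.round(1)); cv2.circle(im,tuple(int(x) for x in u.round()),2,(0,255,0),-1)
x=im[:230,100:420];cv2.imwrite('pics/w4z.png',cv2.resize(x,None,fx=2.5,fy=2.5,interpolation=cv2.INTER_CUBIC))
E
```

```text
t: 9.1
ee_pos: [0.4571, 0.0552, 0.2497]
tool_rot: [0.962, 0.274, 0.008, 0.005]
contact_force: [0.4, 0.5, -0.3]
opening: 0.573
delta cm [-6.97 37.68  5.38] yaw 31.93 spin 0.33 t 9.15 F [-0.  -0.3 -0.1] open 5.03
[ 1.04252003 -0.02534381 -1.22055775  1.79703169 -0.01653874  1.33742966
 -1.1879317 ] [0.52327135 0.09967763 0.41270784]
(-53, -66, 65) [266.9 152. ]
(9, -66, 65) [306.3 109.4]
(34.5, -55.5, 65) [315.2  85.6]
(45, -30, 65) [304.   62.6]
(45, 8, 65) [277.2  39.6]
(-45, 35, 76) [199.3  84.4]
(45, 8, 14) [276.7  49.9]
(95, -107, 14) [372.6  85.5]
(-77, -107, 14) [279.4 184.6]
```

View pics/w4z.png

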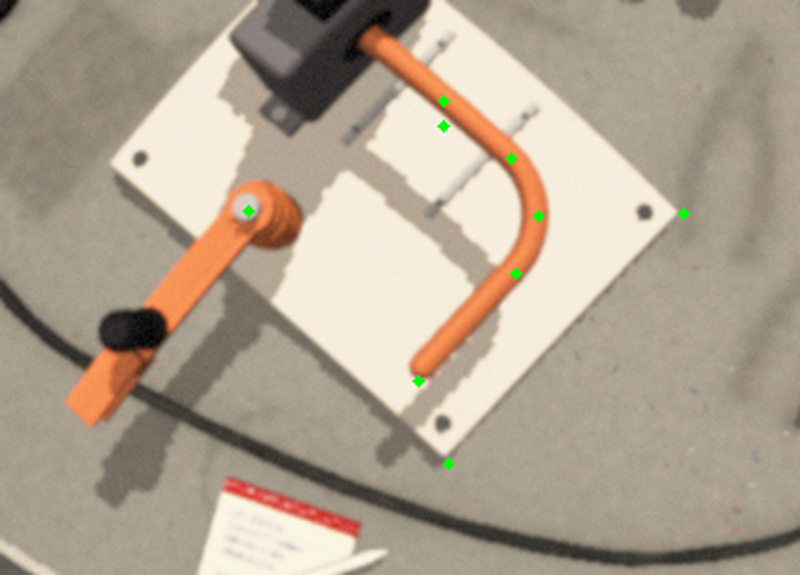

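Fixture points line up to about 2-3 mm, with the prediction slightly past the tip and corner. The link is open at about 1.6 rad. I'll fit lines to the two bar legs to refine.

```bash
python3 - <<'E'
from fx import *
import pickle
c=pickle.load(open('w4.pkl','rb'));hs=cv2.cvtColor(c['image'],cv2.COLOR_BGR2HSV)
m=cv2.inRange(hs,(0,100,100),(20,255,255)); m[:,:240]=0;m[:,330:]=0;m[160:]=0
ys,xs=np.where(m>0)
P=np.array([f(plane(c,u,v,.065,True)) for u,v in zip(xs,ys)])
a=P[(P[:,0]>-42)&(P[:,0]<5)&(P[:,1]<-50)]; b=P[(P[:,1]>-25)&(P[:,1]<35)&(P[:,0]>30)]
for n,q in(('free',a),('rib',b)):
    l=cv2.fitLine(q.astype(np.float32),cv2.DIST_L2,0,.01,.01).ravel(); print(n,len(q),l,np.degrees(np.arctan2(l[1],l[0])))
print('tip end x',np.sort(P[P[:,1]<-50][:,0])[:6],'bend out',P[:,0].max(),P[:,1].min())
for n,u in dict(BR=(278,182.8),Rr=(372.6,84.6),).items(): print(n,f(plane(c,*u,.014,True)))
for h in[(443,423),(645,212),(139,158)]: print('hole',f(plane(c,100+h[0]/2.5,h[1]/2.5,.014,True)))
E
```

```text
free 466 [ 9.9999386e-01  3.4973389e-03 -1.8356560e+01 -6.3117588e+01] 0.20038316
rib 546 [8.9052496e-03 9.9996036e-01 4.5798203e+01 4.8726726e+00] 89.48975
tip end x [-52.0357184  -51.94443785 -51.32484392 -51.23415488 -51.1429659
 -51.05127394] bend out 52.76447809735135 -68.90193861913657
BR [ -76.51417828 -104.12515114]
Rr [  95.81864953 -106.23906985]
hole [-64.48474913 -91.89562266]
hole [ 81.87971063 -93.30227557]
hole [-63.00246639 115.15249725]
```

```bash
sed -i 's/F=np.array(\[.5573,.1451\])/F=np.array([.5581,.1465])/' fx.py
python3 -m pendant '[{"dx":-2.16,"dy":5.39,"dz":0,"spin":0},{"dx":-2.16,"dy":5.39,"dz":0,"spin":0},{"dx":-2.16,"dy":5.39,"dz":0,"spin":0},{"dx":-2.16,"dy":5.39,"dz":0,"spin":0},{"dx":-2.16,"dy":5.39,"dz":0,"spin":0}]' 6
python3 -m pendant '[{"dx":-2.16,"dy":5.39,"dz":0,"spin":0},{"dx":-2.16,"dy":5.39,"dz":0,"spin":0},{"dx":0,"dy":0,"dz":0,"spin":0},{"dx":0,"dy":0,"dz":0,"spin":0}]'
python3 - <<'E'
from fx import *
import pickle
c=cam('wrist');pickle.dump(c,open('w5.pkl','wb')); go((.598,-.301,.2),31.6); print(ctrl.sense()['joints'],c['position'])
im=c['image'].copy()
u=pix(c,(.598,-.301,.113),True).round().astype(int);print(u)
x0,y0=max(u[0]-80,0),max(u[1]-70,0);print(x0,y0)
cv2.imwrite('pics/w5z.png',cv2.resize(im[y0:y0+140,x0:x0+160],None,fx=4,fy=4,interpolation=cv2.INTER_CUBIC))
E
```

```text
t: 9.78
ee_pos: [0.5087, -0.2312, 0.2519]
tool_rot: [0.961, 0.276, 0.008, 0.004]
contact_force: [0.6, 0.8, -0.1]
opening: 0.688
t: 10.28
ee_pos: [0.529, -0.3434, 0.2526]
tool_rot: [0.961, 0.276, 0.008, 0.004]
contact_force: [-0.7, 0.1, 0.1]
opening: 0.691
delta cm [8.01 0.04 5.41] yaw 32.05 spin 0.45 t 10.325 F [ 0.7  1.3 -1.2] open 5.99
[ 1.16449437  0.46103667 -0.91576654  1.37918713  0.3611749   1.45717315
 -0.74497568] [ 0.59503742 -0.2990105   0.41573069]
[278 122]
198 52
```

View pics/w5z.png

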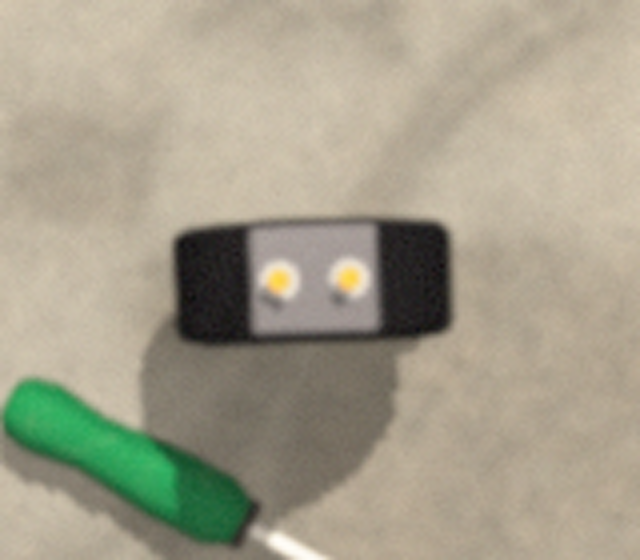

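The block centre is at crop (315,278), i.e. raw (276.8,121.5), and turned about 2.2° anticlockwise in the picture. The screwdriver is clear of where the fingers land.

```bash
python3 - <<'E'
from fx import *
import pickle
c=pickle.load(open('w5.pkl','rb'))
g=lambda u,v:plane(c,198+u/4,52+v/4,.113,True)
P=[g(*p) for p in[(249,224),(376,219),(382,332),(252,336)]]
m=np.mean(P,0);d=(P[1]-P[0]+P[2]-P[3])/2;e=(P[0]-P[3]+P[1]-P[2])/2;print(m,np.linalg.norm(d),np.linalg.norm(e),'yax',np.degrees(np.arctan2(d[1],d[0])),'xax',np.degrees(np.arctan2(e[1],e[0])))
ya=np.degrees(np.arctan2(d[1],d[0]))+90
go((m[0],m[1],.084),ya)
E
```

```text
[ 0.59813394 -0.29965303  0.113     ] 0.029542446901134795 0.02623859309256915 yax -56.018915229295736 xax 34.22696042926743
delta cm [ 7.94 -0.22 17.01] yaw 32.05 spin -1.94 t 10.325 F [ 0.7  1.3 -1.2] open 5.99
```

```bash

python3 -m pendant '[{"dx":4,"dy":-0.1,"dz":0,"spin":0},{"dx":3.95,"dy":-0.1,"dz":0,"spin":-2},{"dx":0,"dy":0,"dz":5,"spin":0},{"dx":0,"dy":0,"dz":5,"spin":0},{"dx":0,"dy":0,"dz":0,"spin":0}]'
python3 - <<'E'
from fx import *
go((.5981,-.2997,.084),34)
E
```

```text
t: 10.95
ee_pos: [0.5945, -0.3001, 0.1513]
tool_rot: [0.956, 0.292, 0.005, 0.003]
contact_force: [0.1, 0.7, 0.6]
opening: 0.687
delta cm [0.27 0.11 6.74] yaw 34.0 spin 0.0 t 10.95 F [0.1 0.7 0.6] open 5.98
```

```bash

python3 -m pendant '[{"dx":0.2,"dy":0.1,"dz":3,"spin":0},{"dx":0,"dy":0,"dz":2.5,"spin":0},{"dx":0,"dy":0,"dz":1.2,"spin":0},{"dx":0,"dy":0,"dz":0,"spin":0},{"dx":0,"dy":0,"dz":0,"spin":0}]'
python3 - <<'E'
from fx import *
go((.5981,-.2997,.084),34)
E
python3 -m pendant '[{"dx":0,"dy":0,"dz":0,"spin":0},{"dx":0,"dy":0,"dz":0,"spin":0},{"dx":0,"dy":0,"dz":0,"spin":0},{"dx":0,"dy":0,"dz":0,"spin":0},{"dx":0,"dy":0,"dz":0,"spin":0}]' 0 30
python3 -m pendant '[{"dx":0,"dy":0,"dz":-1,"spin":0},{"dx":0,"dy":0,"dz":-3,"spin":0},{"dx":0,"dy":0,"dz":0,"spin":0},{"dx":0,"dy":0,"dz":0,"spin":0}]'
python3 - <<'E'
from fx import *
print(f(ctrl.sense()['ee_pos']),ctrl.sense()['joints'],ctrl.sense()['moment'])
go(np.r_[w(-100,-66),.16],-10.35)
E
```

```text
t: 11.58
ee_pos: [0.6004, -0.3024, 0.0892]
tool_rot: [0.957, 0.291, 0.008, 0.006]
contact_force: [-1.2, 0.2, 0.1]
opening: 0.686
delta cm [-0.05 -0.36  0.52] yaw 33.86 spin -0.14 t 11.575 F [-1.2  0.2  0.1] open 5.97
t: 12.2
ee_pos: [0.5995, -0.3021, 0.0872]
tool_rot: [0.957, 0.291, 0.008, 0.005]
contact_force: [-0.4, 1.2, -0.2]
opening: 0.343
t: 12.7
ee_pos: [0.5986, -0.3022, 0.1268]
tool_rot: [0.957, 0.291, 0.007, 0.005]
contact_force: [-0.6, -1.1, -3.5]
opening: 0.343
[ 120.40043679 -434.09875299] [ 0.99203184  0.63480727 -0.86475998  1.42736339  0.49073639  1.28448904
 -0.88562638] [-0.00808989  0.0038411  -0.00269636]
delta cm [  9.9  -41.71  -3.78] yaw 33.85 spin 44.2 t 12.7 F [-0.6 -1.1 -3.5] open 2.98
```

The CT is held: opening 2.98 cm, weight about 3.5 N, and TCP z 0.0872 with the foot on the bench. I'll lift, fly to ahead of the bar's tip, and turn the long way round, which suits the wrist range.

```bash

python3 -m pendant '[{"dx":0,"dy":0,"dz":-4,"spin":0},{"dx":0,"dy":0,"dz":-5.5,"spin":0},{"dx":1.24,"dy":-5.2,"dz":0,"spin":0},{"dx":1.24,"dy":-5.2,"dz":0,"spin":0},{"dx":1.24,"dy":-5.2,"dz":0,"spin":0}]'
python3 -m pendant '[{"dx":1.24,"dy":-5.2,"dz":0,"spin":0},{"dx":1.24,"dy":-5.2,"dz":0,"spin":0},{"dx":1.24,"dy":-5.2,"dz":0,"spin":0},{"dx":1.24,"dy":-5.2,"dz":0,"spin":0},{"dx":1.24,"dy":-5.2,"dz":0,"spin":0}]'
python3 -m pendant '[{"dx":0,"dy":0,"dz":0,"spin":-10.4},{"dx":0,"dy":0,"dz":0,"spin":-10.4},{"dx":0,"dy":0,"dz":0,"spin":-10.4},{"dx":0,"dy":0,"dz":0,"spin":-10.4},{"dx":0,"dy":0,"dz":0,"spin":-10.4}]'
python3 -m pendant '[{"dx":0,"dy":0,"dz":0,"spin":-10.4},{"dx":0,"dy":0,"dz":0,"spin":-10.4},{"dx":0,"dy":0,"dz":0,"spin":-10.4},{"dx":0,"dy":0,"dz":0,"spin":-10.4},{"dx":0,"dy":0,"dz":0,"spin":-10.4}]'
python3 -m pendant '[{"dx":0,"dy":0,"dz":0,"spin":-10.4},{"dx":0,"dy":0,"dz":0,"spin":-10.4},{"dx":0,"dy":0,"dz":0,"spin":-10.4},{"dx":0,"dy":0,"dz":0,"spin":0},{"dx":0,"dy":0,"dz":0,"spin":0}]'
python3 - <<'E'
from fx import *
s=ctrl.sense();print(f(s['ee_pos']),s['joints'],s['moment'],s['tool_rot'])
go(np.r_[w(-105,-66),.107],169.65)
E
```

```text
t: 13.32
ee_pos: [0.54, -0.1498, 0.2195]
tool_rot: [0.957, 0.291, 0.007, 0.005]
contact_force: [1.2, 0.1, -1.6]
opening: 0.346
t: 13.95
ee_pos: [0.4467, 0.1003, 0.2169]
tool_rot: [0.957, 0.291, 0.007, 0.005]
contact_force: [0.6, -0.1, -2.4]
opening: 0.342
t: 14.58
ee_pos: [0.4474, 0.0989, 0.2169]
tool_rot: [0.73, 0.683, 0.004, 0.008]
contact_force: [-0.3, 0.4, -3.0]
opening: 0.343
t: 15.2
ee_pos: [0.4474, 0.0989, 0.2169]
tool_rot: [0.357, 0.934, 0.0, 0.009]
contact_force: [-0.2, -0.1, -2.5]
opening: 0.34
t: 15.82
ee_pos: [0.4477, 0.0991, 0.2174]
tool_rot: [0.097, 0.995, -0.002, 0.009]
contact_force: [-0.2, 0.0, -2.6]
opening: 0.342
[-100.10319879  -66.50723189] [ 0.98276825  0.01705957 -1.28477258  1.84968557  0.02742617  1.27240493
  1.06578764] [ 0.11727513 -0.06367336 -0.00524285] [ 0.09748806  0.99519704 -0.0016598   0.00872803]
delta cm [ 0.69  0.06 11.03] yaw 168.81 spin -0.84 t 15.825 F [-0.2  0.  -2.6] open 2.97
```

```bash

python3 -m pendant '[{"dx":0.7,"dy":0.05,"dz":3,"spin":-0.8},{"dx":0,"dy":0,"dz":4,"spin":0},{"dx":0,"dy":0,"dz":3,"spin":0},{"dx":0,"dy":0,"dz":1,"spin":0},{"dx":0,"dy":0,"dz":0,"spin":0}]'
python3 - <<'E'
from fx import *
s=ctrl.sense();print(f(s['ee_pos']),s['joints'],s['tool_rot'])
go(np.r_[w(-105,-66),.107],169.65)
a=cam('scene','s6.png')['image'];b=cam('wrist','w6.png')['image'];c=cam('top','t6.png')['image']
A=cv2.resize(a[220:340,80:250],(510,360),interpolation=cv2.INTER_CUBIC)
C=cv2.resize(c[155:275,125:235],(275,300),interpolation=cv2.INTER_CUBIC)
o=np.zeros((600,800,3),np.uint8);o[:360,:510]=A;o[:300,520:795]=C;o[365:600,:313]=cv2.resize(b,(313,235))
cv2.imwrite('pics/z6.png',o)
E
```

```text
t: 16.45
ee_pos: [0.443, 0.1006, 0.1078]
tool_rot: [0.089, 0.996, -0.001, 0.009]
contact_force: [-0.1, -0.1, -1.7]
opening: 0.344
[-104.97924726  -65.78489295] [ 0.83921801  0.23060004 -1.24769131  1.99848456  0.26195011  1.06918485
  0.86739772] [ 0.08890318  0.99600185 -0.00141453  0.00863408]
delta cm [ 0.   -0.02  0.08] yaw 169.8 spin 0.15 t 16.45 F [-0.1 -0.1 -1.7] open 2.99
```

View pics/z6.png

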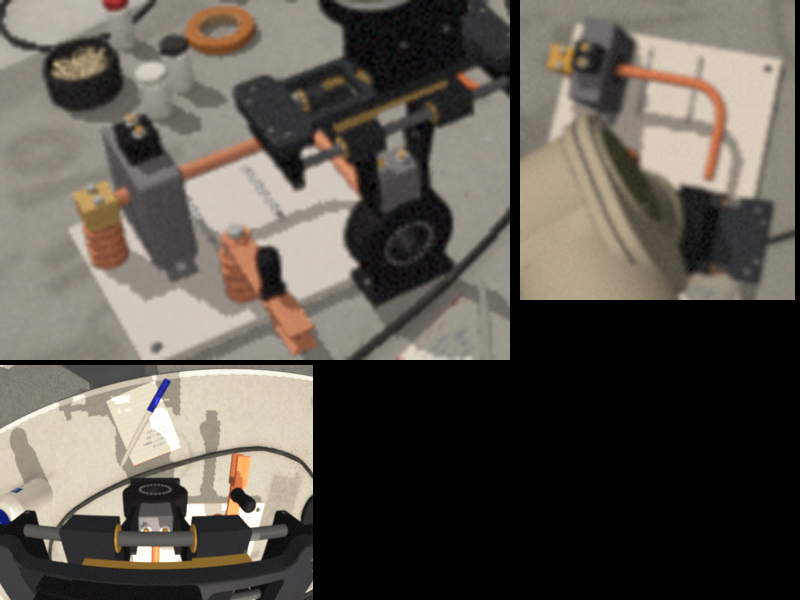

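The CT hangs upright, facing the bar's tip, with its window rim at crop (409,242). The link is clear and the top view shows the free leg ahead of the CT. Checking the rim's pixel against prediction.

```bash
python3 - <<'E'
from fx import *
c=cam('scene')
s=ctrl.sense();z=s['ee_pos'][2]-.0872+.046
for x in(-121,):print(pix(c,np.r_[w(x,-66),z]),'meas',80+409/3,220+242/3)
print(pix(c,np.r_[w(x,-60),z]),pix(c,np.r_[w(x,-66),z+.005]))
p=[plane(c,80+409/3,220+242/3,zz) for zz in(z,)]; print(f(p[0]),z)
for q in[(-53,-66)]:print('tip pred',pix(c,np.r_[w(*q),.065]))
E
```

```text
[216.33552179 299.99632419] meas 216.33333333333334 300.6666666666667
[213.89350024 301.07889157] [216.16757143 298.31178273]
[-122.83113859  -64.99997832] 0.0675017167819368
tip pred [202.00268869 283.34264295]
```

```bash

python3 -m pendant '[{"dx":-2,"dy":0,"dz":0.1,"spin":0.1},{"dx":-2,"dy":0,"dz":0,"spin":0},{"dx":-1,"dy":0,"dz":0,"spin":0},{"dx":0,"dy":0,"dz":0,"spin":0}]'
python3 -m pendant '[{"dx":-1,"dy":0,"dz":0,"spin":0},{"dx":-1,"dy":0,"dz":0,"spin":0},{"dx":-1,"dy":0,"dz":0,"spin":0},{"dx":-1,"dy":0,"dz":0,"spin":0},{"dx":0,"dy":0,"dz":0,"spin":0}]'
python3 - <<'E'
from fx import *
s=ctrl.sense();print(f(s['ee_pos']),s['joints'],s['tool_rot'],s['moment'])
go(np.r_[w(-10,-66),.107],169.65)
# bend plan
import numpy as np
def curve(s): # arc-length from x=-53 tip
    if s<62: return np.array([-53+s,-66.])
    a=(s-62)/36
    if a<np.pi/2: return np.array([9+36*np.sin(a),-30-36*np.cos(a)])
    return np.array([45,-30+(s-62-36*np.pi/2)])
def pose(s):
    a,b=curve(s-16),curve(s+16);m=curve(s); t=np.degrees(np.arctan2(*(b-a)[::-1]))
    return np.r_[(2*m+a+b)/4,t]
p0=None
for s in list(np.linspace(45,62+56.5+18,16))+[62+56.5+38]:
    q=pose(s)
    if p0 is None: print(q.round(1))
    else:
        al=np.radians(p0[2]); d=q[:2]-p0[:2]; t=np.array([np.cos(al),np.sin(al)]); n=np.array([-t[1],t[0]])
        # tool x=-t ; tool y = toolx rotated -90 : (-t)-> y = -(t rot -90)= n
        print('s',round(s,1),q.round(1),'dx',round(-d@t/10,2),'dy',round(d@n/10,2),'spin',round(-(q[2]-p0[2]),1))
    p0=q
E
```

```text
t: 17.15
ee_pos: [0.4926, 0.0917, 0.1079]
tool_rot: [0.09, 0.996, -0.001, 0.009]
contact_force: [-0.9, -0.1, -2.9]
opening: 0.345
t: 17.77
ee_pos: [0.5323, 0.0844, 0.1082]
tool_rot: [0.09, 0.996, -0.001, 0.009]
contact_force: [-0.2, 0.3, -2.1]
opening: 0.341
[-14.26354491 -65.71363384] [ 0.66673118  0.44739828 -1.10040442  1.79918499  0.44748147  1.15228961
  0.81444498] [ 0.08953623  0.99594309 -0.00135269  0.00887687] [ 0.07795607 -0.09834905  0.00369523]
delta cm [-0.42 -0.03  0.12] yaw 169.73 spin 0.08 t 17.775 F [-0.2  0.3 -2.1] open 2.96
[ -8. -66.   0.]
s 51.1 [ -1.9 -65.9   0.6] dx -0.61 dy 0.01 spin -0.6
s 57.2 [  4.2 -65.6   3.1] dx -0.61 dy 0.03 spin -2.5
s 63.3 [ 10.1 -65.    7.4] dx -0.6 dy 0.03 spin -4.3
s 69.4 [ 16.  -63.8  13.6] dx -0.59 dy 0.04 spin -6.2
s 75.5 [ 21.5 -61.9  21.6] dx -0.59 dy 0.05 spin -8.1
s 81.6 [ 26.7 -59.3  31.2] dx -0.58 dy 0.05 spin -9.6
s 87.7 [ 31.4 -55.9  40.9] dx -0.58 dy 0.05 spin -9.7
s 93.8 [ 35.5 -51.7  50.6] dx -0.58 dy 0.05 spin -9.7
s 99.9 [ 38.8 -47.   60.3] dx -0.58 dy 0.05 spin -9.7
s 106.0 [ 41.2 -41.7  69.7] dx -0.58 dy 0.05 spin -9.4
s 112.1 [ 43.  -36.1  77.5] dx -0.59 dy 0.03 spin -7.8
s 118.2 [ 44.1 -30.2  83.4] dx -0.6 dy 0.02 spin -5.9
s 124.3 [ 44.6 -24.2  87.4] dx -0.6 dy 0.01 spin -4.0
s 130.4 [ 44.9 -18.1  89.6] dx -0.61 dy -0.0 spin -2.2
s 136.5 [ 45. -12.  90.] dx -0.61 dy -0.0 spin -0.4
s 156.5 [45.  8. 90.] dx -2.0 dy 0.0 spin -0.0
```

```bash

python3 -m pendant '[{"dx":-0.62,"dy":0,"dz":0,"spin":0},{"dx":-0.61,"dy":0,"dz":0,"spin":-0.6},{"dx":-0.61,"dy":0.03,"dz":0,"spin":-2.5},{"dx":-0.6,"dy":0.03,"dz":0,"spin":-4.3},{"dx":0,"dy":0,"dz":0,"spin":0}]'
python3 -m pendant '[{"dx":-0.59,"dy":0.04,"dz":0,"spin":-6.2},{"dx":-0.59,"dy":0.05,"dz":0,"spin":-8.1},{"dx":0,"dy":0,"dz":0,"spin":0},{"dx":0,"dy":0,"dz":0,"spin":0}]'
python3 - <<'E'
from fx import *
s=ctrl.sense();print(f(s['ee_pos']),s['joints'],s['tool_rot'],s['moment'])
go(np.r_[w(21.5,-61.9),.107],169.65+21.6)
E
```

```text
t: 18.4
ee_pos: [0.5562, 0.081, 0.1086]
tool_rot: [0.025, 1.0, -0.002, 0.009]
contact_force: [-0.1, 0.6, -2.2]
opening: 0.343
t: 18.9
ee_pos: [0.5673, 0.0821, 0.1089]
tool_rot: [-0.098, 0.995, -0.003, 0.008]
contact_force: [-0.5, 0.1, -1.9]
opening: 0.341
[ 20.57834542 -61.73070067] [ 0.6511308   0.5565283  -1.12925386  1.70983756  0.54792084  1.21129423
  1.15155265] [-0.09798631  0.99514704 -0.00333741  0.00836184] [ 0.08823611 -0.08642999 -0.03931362]
delta cm [-0.08 -0.05  0.19] yaw -168.75 spin 0.0 t 18.9 F [-0.5  0.1 -1.9] open 2.97
```

```bash

python3 -m pendant '[{"dx":-0.66,"dy":0.02,"dz":0.15,"spin":-9.6},{"dx":-0.58,"dy":0.05,"dz":0,"spin":-9.7},{"dx":-0.58,"dy":0.05,"dz":0,"spin":-9.7},{"dx":0,"dy":0,"dz":0,"spin":0},{"dx":0,"dy":0,"dz":0,"spin":0}]'
python3 - <<'E'
from fx import *
s=ctrl.sense();print(f(s['ee_pos']),s['joints'],s['moment'])
go(np.r_[w(35.5,-51.7),.107],169.65+50.6)
E
```

```text
t: 19.52
ee_pos: [0.5837, 0.0893, 0.1076]
tool_rot: [-0.343, 0.939, -0.005, 0.007]
contact_force: [0.6, 0.6, -2.8]
opening: 0.343
[ 35.43529083 -51.63788003] [ 0.65578161  0.64917226 -1.20056167  1.66350115  0.64563453  1.26468643
  1.59627824] [ 0.0827439  -0.04884274 -0.02878087]
delta cm [ 0.   -0.01  0.06] yaw -139.82 spin -0.07 t 19.525 F [ 0.6  0.6 -2.8] open 2.98
```

```bash

python3 -m pendant '[{"dx":-0.58,"dy":0.05,"dz":0.05,"spin":-9.7},{"dx":-0.58,"dy":0.05,"dz":0,"spin":-9.4},{"dx":-0.59,"dy":0.03,"dz":0,"spin":-7.8},{"dx":-0.6,"dy":0.02,"dz":0,"spin":-5.9},{"dx":0,"dy":0,"dz":0,"spin":0}]'
python3 - <<'E'
from fx import *
s=ctrl.sense();print(f(s['ee_pos']),s['joints'],s['moment'])
go(np.r_[w(44.1,-30.2),.107],169.65+83.4)
E
```

```text
t: 20.15
ee_pos: [0.596, 0.1095, 0.1072]
tool_rot: [-0.595, 0.803, -0.007, 0.006]
contact_force: [0.2, -0.7, -3.1]
opening: 0.346
[ 43.96975467 -29.5623222 ] [ 0.63682751  0.74653544 -1.27971612  1.62023491  0.74821414  1.32840248
  2.0915136 ] [ 0.19947333 -0.0208491  -0.03376034]
delta cm [ 0.06 -0.02  0.02] yaw -106.91 spin 0.04 t 20.15 F [ 0.2 -0.7 -3.1] open 3.01
```

```bash

python3 -m pendant '[{"dx":-0.55,"dy":0,"dz":0,"spin":-4},{"dx":-0.6,"dy":0,"dz":0,"spin":-2.2},{"dx":-0.6,"dy":0,"dz":0,"spin":-0.4},{"dx":-1,"dy":0,"dz":0,"spin":0},{"dx":0,"dy":0,"dz":0,"spin":0}]'
python3 - <<'E'
from fx import *
s=ctrl.sense();print(f(s['ee_pos']),s['joints'],s['moment'])
go(np.r_[w(45,8),.107],169.65+90)
E
```

```text
t: 20.78
ee_pos: [0.6019, 0.1374, 0.1074]
tool_rot: [-0.642, 0.767, -0.007, 0.005]
contact_force: [-0.4, -0.3, -2.5]
opening: 0.343
[44.68433552 -1.07826419] [ 0.57671987  0.77535753 -1.28315541  1.58881712  0.7731874   1.34861196
  2.16312915] [0.12826017 0.05614993 0.00221977]
delta cm [-0.91 -0.03  0.04] yaw -100.11 spin 0.24 t 20.775 F [-0.4 -0.3 -2.5] open 2.99
```

```bash

python3 -m pendant '[{"dx":-0.5,"dy":0,"dz":0,"spin":0.2},{"dx":-0.4,"dy":0,"dz":0,"spin":0},{"dx":0,"dy":0,"dz":0,"spin":0},{"dx":0,"dy":0,"dz":0.4,"spin":0},{"dx":0,"dy":0,"dz":0,"spin":0}]'
python3 -m pendant '[{"dx":0,"dy":0,"dz":0.2,"spin":0},{"dx":0,"dy":0,"dz":0,"spin":0}]'
python3 - <<'E'
from fx import *
s=ctrl.sense();print(f(s['ee_pos']),s['moment'])
go(np.r_[w(45,8),.1012],169.65+90)
E
```

```text
t: 21.4
ee_pos: [0.6036, 0.1445, 0.1027]
tool_rot: [-0.64, 0.768, -0.007, 0.005]
contact_force: [0.6, -0.2, -3.4]
opening: 0.343
t: 21.65
ee_pos: [0.6041, 0.145, 0.1018]
tool_rot: [-0.64, 0.768, -0.008, 0.006]
contact_force: [-0.1, -0.7, 2.8]
opening: 0.338
[45.53734103  6.75595862] [-0.02684008  0.14161145  0.01607919]
delta cm [-0.12  0.05  0.06] yaw -100.36 spin -0.01 t 21.65 F [-0.1 -0.7  2.8] open 2.94
```

```bash

python3 -m pendant '[{"dx":0,"dy":0,"dz":0,"spin":0},{"dx":0,"dy":0,"dz":0,"spin":0},{"dx":0,"dy":0,"dz":0,"spin":0}]' 5
python3 -m pendant '[{"dx":0,"dy":0,"dz":-1,"spin":0},{"dx":0,"dy":0,"dz":-4,"spin":0},{"dx":0,"dy":0,"dz":-5,"spin":0},{"dx":0,"dy":0,"dz":-2,"spin":0},{"dx":0,"dy":0,"dz":0,"spin":0}]'
python3 - <<'E'
from fx import *
q=1.6
s=ctrl.sense();print(f(s['ee_pos']),s['joints'])
go(np.r_[w(-45-68*np.sin(q),35-68*np.cos(q)),.22],169.65)
E
```

```text
t: 22.02
ee_pos: [0.6037, 0.1449, 0.1011]
tool_rot: [-0.64, 0.768, -0.008, 0.005]
contact_force: [0.0, 0.3, 0.0]
opening: 0.549
t: 22.65
ee_pos: [0.6021, 0.1459, 0.2227]
tool_rot: [-0.64, 0.768, -0.008, 0.006]
contact_force: [-0.2, -0.4, -0.7]
opening: 0.572
[43.35353746  7.33838091] [ 0.57804681  0.6818581  -1.35989429  1.44794053  0.68146424  1.5237008
  2.20852149]
delta cm [-2.96 15.63 -0.05] yaw -100.35 spin 90.0 t 22.65 F [-0.2 -0.4 -0.7] open 4.97
```

```bash

python3 -m pendant '[{"dx":-1,"dy":5.2,"dz":0,"spin":9},{"dx":0,"dy":0,"dz":0,"spin":9},{"dx":0,"dy":0,"dz":0,"spin":9},{"dx":0,"dy":0,"dz":0,"spin":9},{"dx":0,"dy":0,"dz":0,"spin":9}]'
python3 - <<'E'
from fx import *
go((.4535,.2018,.22),169.65+45)
E
```

```text
t: 23.28
ee_pos: [0.5518, 0.164, 0.2187]
tool_rot: [-0.295, 0.955, -0.005, 0.007]
contact_force: [-0.9, 0.1, -0.2]
opening: 0.576
delta cm [ 5.99  8.66 -0.31] yaw -145.66 spin -0.31 t 23.275 F [-0.9  0.1 -0.2] open 5.01
```

```bash

python3 -m pendant '[{"dx":3,"dy":4.33,"dz":0,"spin":0},{"dx":3,"dy":4.33,"dz":0,"spin":0},{"dx":0,"dy":0,"dz":0,"spin":0},{"dx":0,"dy":0,"dz":0,"spin":0}]'
python3 - <<'E'
from fx import *
import pickle
go((.4535,.2018,.08),169.65+45)
c=cam('wrist','w7.png');pickle.dump(c,open('w7.pkl','wb'));s=cam('scene','s7.png')['image']
print('knob top',pix(c,(.4535,.2018,.109),True),'CT block',pix(c,np.r_[w(45,8),.127],True))
A=cv2.resize(s[220:340,80:250],(510,360),interpolation=cv2.INTER_CUBIC)
o=np.zeros((600,800,3),np.uint8);o[:360,:510]=A;o[365:600,:313]=cv2.resize(c['image'],(313,235))
t=cam('top','t7.png')['image'];o[:300,520:795]=cv2.resize(t[155:275,125:235],(275,300),interpolation=cv2.INTER_CUBIC)
cv2.imwrite('pics/z7.png',o)
E
```

```text
t: 23.78
ee_pos: [0.454, 0.2007, 0.2176]
tool_rot: [-0.297, 0.955, -0.005, 0.007]
contact_force: [0.4, -0.7, -0.8]
opening: 0.576
delta cm [ 0.12  0.32 13.76] yaw -145.42 spin -0.07 t 23.775 F [ 0.4 -0.7 -0.8] open 5.01
knob top [280.35562276 212.95681263] CT block [147.18380829 307.38217968]
```

View pics/z7.png

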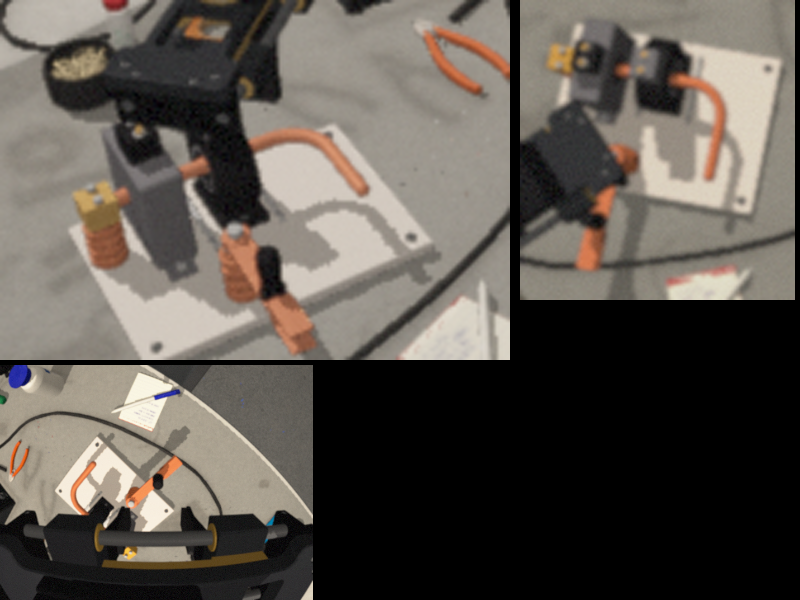

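The CT stands upright on the bar between the ribs in both views, and the knob is at raw (281,211) against a predicted (280,213). Grip it next.

```bash

python3 -m pendant '[{"dx":0.1,"dy":0.2,"dz":5,"spin":0},{"dx":0,"dy":0,"dz":5,"spin":0},{"dx":0,"dy":0,"dz":2.5,"spin":0},{"dx":0,"dy":0,"dz":1,"spin":0},{"dx":0,"dy":0,"dz":0,"spin":0}]'
python3 -m pendant '[{"dx":0,"dy":0,"dz":0,"spin":0},{"dx":0,"dy":0,"dz":0,"spin":0},{"dx":0,"dy":0,"dz":0,"spin":0},{"dx":0,"dy":0,"dz":0,"spin":0}]' 0 10
python3 - <<'E'
from fx import *
s=ctrl.sense();v=f(s['ee_pos'])-[-45,35];q0=np.arctan2(-v[0],-v[1]);print(f(s['ee_pos']),q0,np.hypot(*v),s['opening']*8.7,s['joints'])
M=R.from_quat(s['tool_rot']).as_matrix()
p=s['ee_pos'][:2]
for q in list(np.linspace(q0,0.08,10)[1:])+[0,-.05]:
    n=w(-45-68*np.sin(q),35-68*np.cos(q)); d=(M[:2,:2].T@(n-p))*100;p=n;print(round(q,2),d.round(2))
E
```

```text
t: 24.55
ee_pos: [0.4543, 0.2024, 0.0833]
tool_rot: [-0.298, 0.955, -0.005, 0.007]
contact_force: [-0.5, 0.8, 0.1]
opening: 0.571
t: 25.05
ee_pos: [0.4542, 0.2022, 0.0835]
tool_rot: [-0.298, 0.955, -0.005, 0.008]
contact_force: [-4.4, 2.6, 1.2]
opening: 0.202
[-112.17731861   36.13012307] 1.587617725744449 67.18682396412721 1.7560269360615368 [ 0.54317479  0.4548515  -1.24031291  1.91959046  0.50045691  1.10676418
  1.27766641]
1.42 [ 0.81 -0.8 ]
1.25 [ 0.6  -0.97]
1.09 [ 0.43 -1.06]
0.92 [ 0.24 -1.11]
0.75 [ 0.05 -1.14]
0.58 [-0.14 -1.13]
0.42 [-0.32 -1.09]
0.25 [-0.5  -1.02]
0.08 [-0.66 -0.92]
0 [-0.37 -0.4 ]
-0.05 [-0.25 -0.23]
```

```bash

python3 -m pendant '[{"dx":0.75,"dy":-0.8,"dz":0,"spin":0},{"dx":0.6,"dy":-0.97,"dz":0,"spin":0},{"dx":0.43,"dy":-1.06,"dz":0,"spin":0},{"dx":0.24,"dy":-1.1,"dz":0,"spin":0},{"dx":0.05,"dy":-1.1,"dz":0,"spin":0}]'
python3 -m pendant '[{"dx":-0.14,"dy":-1.1,"dz":0,"spin":0},{"dx":-0.32,"dy":-1.1,"dz":0,"spin":0},{"dx":-0.5,"dy":-1,"dz":0,"spin":0},{"dx":0,"dy":0,"dz":0,"spin":0},{"dx":0,"dy":0,"dz":0,"spin":0}]'
python3 - <<'E'
from fx import *
s=ctrl.sense();v=f(s['ee_pos'])-[-45,35];q0=np.arctan2(-v[0],-v[1]);print(f(s['ee_pos']),q0,np.hypot(*v),s['opening']*8.7)
M=R.from_quat(s['tool_rot']).as_matrix()
p=s['ee_pos'][:2]
for q in [q0/2,.0,-.04]:
    n=w(-45-68*np.sin(q),35-68*np.cos(q)); d=(M[:2,:2].T@(n-p))*100;p=n;print(round(q,2),d.round(2))
E
```

```text
t: 25.68
ee_pos: [0.4648, 0.148, 0.0834]
tool_rot: [-0.298, 0.955, -0.005, 0.007]
contact_force: [-3.5, 1.7, -2.6]
opening: 0.198
t: 26.3
ee_pos: [0.4921, 0.1276, 0.0842]
tool_rot: [-0.297, 0.955, -0.005, 0.008]
contact_force: [0.4, -2.9, -4.4]
opening: 0.196
[-61.54371223 -30.45696113] 0.24755754086285467 67.51524401853364 1.7066529112225823
0.12 [-0.43 -0.72]
0.0 [-0.56 -0.63]
-0.04 [-0.2  -0.19]
```

```bash

python3 -m pendant '[{"dx":-0.43,"dy":-0.7,"dz":0,"spin":0},{"dx":-0.35,"dy":-0.4,"dz":0,"spin":0},{"dx":-0.2,"dy":-0.2,"dz":0,"spin":0},{"dx":0,"dy":0,"dz":0,"spin":0}]'
python3 -m pendant '[{"dx":-0.2,"dy":-0.2,"dz":0,"spin":0},{"dx":0,"dy":0,"dz":0,"spin":0}]'
python3 - <<'E'
from fx import *
s=ctrl.sense();v=f(s['ee_pos'])-[-45,35];q0=np.arctan2(-v[0],-v[1]);print(f(s['ee_pos']),q0,np.hypot(*v),s['opening']*8.7,Rm.T@s['contact_force'][:2],s['moment'])
E
```

```text
t: 26.8
ee_pos: [0.5076, 0.1233, 0.0846]
tool_rot: [-0.298, 0.955, -0.005, 0.008]
contact_force: [-0.4, 0.7, -5.8]
opening: 0.188
t: 27.05
ee_pos: [0.509, 0.123, 0.0846]
tool_rot: [-0.298, 0.954, -0.005, 0.007]
contact_force: [-7.0, -0.4, -0.8]
opening: 0.192
[-44.08748434 -31.94925876] -0.013629115118779785 66.95547724243708 1.6665291437583434 [-6.84428596 -1.62675436] [0.33391517 1.49144591 0.05110878]
```

```bash

python3 -m pendant '[{"dx":-0.15,"dy":-0.15,"dz":0,"spin":0},{"dx":0,"dy":0,"dz":0,"spin":0},{"dx":0,"dy":0,"dz":0,"spin":0}]'
python3 -m pendant '[{"dx":0,"dy":0,"dz":0,"spin":0},{"dx":0,"dy":0,"dz":0,"spin":0},{"dx":0,"dy":0,"dz":0,"spin":0}]' 5
python3 -m pendant '[{"dx":0,"dy":0,"dz":-3,"spin":0},{"dx":0,"dy":0,"dz":-5,"spin":0},{"dx":0,"dy":0,"dz":-5,"spin":0},{"dx":0,"dy":0,"dz":0,"spin":0},{"dx":0,"dy":0,"dz":0,"spin":0}]'
python3 - <<'E'
from fx import *
go((.45,-.05,.25))
E
```

```text
t: 27.42
ee_pos: [0.5094, 0.1232, 0.0844]
tool_rot: [-0.299, 0.954, -0.004, 0.005]
contact_force: [-14.8, 1.5, 3.2]
opening: 0.194
t: 27.8
ee_pos: [0.5129, 0.1221, 0.0852]
tool_rot: [-0.298, 0.955, -0.005, 0.008]
contact_force: [0.2, 0.2, -0.3]
opening: 0.45
t: 28.42
ee_pos: [0.5099, 0.1224, 0.2143]
tool_rot: [-0.297, 0.955, -0.005, 0.008]
contact_force: [-0.8, 0.5, -1.0]
opening: 0.574
delta cm [ 14.68 -10.84  -3.58] yaw -145.38 spin None t 28.425 F [-0.8  0.5 -1. ] open 5.0
```

A hard stop was felt: force rose from 7 to 15 N without motion. I'll back away and check numerically, since the picture quota is used up.

```bash

python3 -m pendant '[{"dx":4.9,"dy":-3.6,"dz":-1,"spin":0},{"dx":4.9,"dy":-3.6,"dz":-1,"spin":0},{"dx":4.9,"dy":-3.6,"dz":-1,"spin":0},{"dx":0,"dy":0,"dz":0,"spin":0},{"dx":0,"dy":0,"dz":0,"spin":0}]'
python3 - <<'E'
from fx import *
for n in('top','scene'):
    c=cam(n,n+'8.png');im=c['image'];hs=cv2.cvtColor(im,cv2.COLOR_BGR2HSV)
    m=cv2.inRange(hs,(0,110,100),(18,255,255))
    ys,xs=np.where(m>0);P=np.array([f(plane(c,u,v,.071)) for u,v in zip(xs,ys)])
    q=P[(P[:,0]>-75)&(P[:,0]<-25)&(P[:,1]<15)&(P[:,1]>-95)]
    print(n,len(q))
    for a,b in((-90,-75),(-75,-60),(-60,-45),(-45,-25),(-25,-10),(-10,10)):
        z=q[(q[:,1]>=a)&(q[:,1]<b)]; 
        if len(z):print((a,b),len(z),z.mean(0).round(1),z[:,0].min().round(1),z[:,0].max().round(1))
    # black: knob top and CT
    k=cv2.inRange(im,(0,0,0),(45,45,45));ys,xs=np.where(k>0);P=np.array([f(plane(c,u,v,.109)) for u,v in zip(xs,ys)])
    z=P[(abs(P[:,0]+45)<22)&(abs(P[:,1]+33)<22)];print('knob',len(z),z.mean(0) if len(z) else '')
    u=pix(c,np.r_[w(45,8),.127]).round().astype(int)
    z=im[u[1]-2:u[1]+3,u[0]-2:u[0]+3].reshape(-1,3).mean(0);print('block px',u,z.round())
c=eyes.read_camera('top');im=c['image']
# brass studs on the CT block
hs=cv2.cvtColor(im,cv2.COLOR_BGR2HSV);m=cv2.inRange(hs,(12,70,110),(32,255,255));ys,xs=np.where(m>0)
P=np.array([f(plane(c,a,b,.13)) for a,b in zip(xs,ys)]);z=P[(abs(P[:,0]-45)<25)&(abs(P[:,1]-8)<20)];print('studs',len(z),z.round(1).tolist())
E
```

```text
t: 29.05
ee_pos: [0.4643, -0.0094, 0.2403]
tool_rot: [-0.298, 0.955, -0.004, 0.008]
contact_force: [-0.4, 0.0, 1.2]
opening: 0.576
top 0
knob 0 
block px [174 181] [108. 119. 130.]
scene 299
(-90, -75) 14 [-44.5 -78. ] -52.5 -36.5
(-75, -60) 71 [-49.6 -66.6] -68.4 -26.3
(-60, -45) 72 [-51.2 -52.9] -69.2 -25.5
(-45, -25) 35 [-56.3 -39.7] -68.4 -37.1
(-25, -10) 34 [-53.1 -16.5] -61.5 -43.8
(-10, 10) 57 [-52.1   0.4] -62.0 -40.8
knob 34 [-57.13326824 -27.01307165]
block px [150 251] [108. 123. 136.]
studs 11 [[58.5, 8.9], [55.6, 10.8], [56.1, 8.4], [56.5, 6.0], [53.6, 7.9], [40.5, 10.2], [40.9, 7.8], [35.2, 26.7], [38.1, 9.7], [38.5, 7.2], [36.0, 6.7]]
```

```bash

python3 -m pendant '[{"dx":3.5,"dy":-5.1,"dz":-1,"spin":0},{"dx":3.5,"dy":-5.1,"dz":-1,"spin":0},{"dx":3.5,"dy":-5.1,"dz":0,"spin":0},{"dx":3.5,"dy":-5.1,"dz":0,"spin":0},{"dx":0,"dy":0,"dz":0,"spin":0}]'
python3 - <<'E'
from fx import *
c=cam('top','top9.png');im=c['image'];hs=cv2.cvtColor(im,cv2.COLOR_BGR2HSV)
m=cv2.inRange(hs,(0,110,100),(18,255,255));ys,xs=np.where(m>0);P=np.array([f(plane(c,u,v,.072)) for u,v in zip(xs,ys)])
q=P[(P[:,0]>-70)&(P[:,0]<-20)&(P[:,1]<25)&(P[:,1]>-90)]
a=q[q[:,1]>-50]; l=cv2.fitLine(a.astype(np.float32),cv2.DIST_HUBER,0,.01,.01).ravel();print(len(a),l,'q',np.arctan2(l[0],l[1])*np.sign(l[1]) if l[1]>0 else np.arctan2(-l[0],-l[1]), 'ymin',q[:,1].min())
k=cv2.inRange(im,(0,0,0),(50,50,50));ys,xs=np.where(k>0);P=np.array([f(plane(c,u,v,.105)) for u,v in zip(xs,ys)])
z=P[(abs(P[:,0]+45)<20)&(abs(P[:,1]+33)<20)];print('knob',len(z),z.mean(0) if len(z) else '')
for n,p in dict(stud=(-45,35,.076),knob=(-45,-33,.109)).items(): print(n,pix(c,np.r_[w(*p[:2]),p[2]]))
s=cam('scene','s9.png')
E
```

```text
t: 29.82
ee_pos: [0.4652, -0.2599, 0.2597]
tool_rot: [-0.296, 0.955, -0.002, 0.009]
contact_force: [0.4, 0.5, -0.5]
opening: 0.573
148 [ 2.8345201e-02 -9.9959821e-01 -4.5809902e+01 -4.4992967e+00] q -0.028348997 ymin -83.4490558964572
knob 28 [-46.35824309 -37.71192083]
stud [161.34003422 216.9080512 ]
knob [184.22245108 220.00637764]
```

```bash
python3 -c "
from cell import ctrl
print(ctrl.close_job(), ctrl.sense()['t'])"
```

```text
the job is handed in; nothing more can be done
the job is handed in; nothing more can be done
```

The wide-window transformer is on the bar, standing between the ribs, and the link is closed onto the bar's end. I handed the job in at about 30 s on the robot's clock.

**What I did:**
- Told the two transformers apart by the window rim: about 0.54 of the ring's height on the far one and 0.33 on the near one, so the far one was the wide one.
- Swung the link to about 1.6 rad and gripped the transformer by its block.
- Threaded it over the tip and round the bend. The wrist readings showed little more than the transformer's weight. I have no direct reading of the force on the bar.
- Set it down between the ribs, then swung the link back to a hard stop. The force there rose from 7 to 15 N with no further movement. I then let go and moved well away.

**Last checks:**
- **Transformer position:** the terminal studs put it about 2.5 mm across the bar and 0.5 mm along it from the station point, with its axis in line. It looked upright in the last picture I viewed, taken before closing the link.
- **Link:** a line fitted to the blade in the top view gave about -0.03 rad, which is closed within my error in the fixture's angle.
- **Disagreements:** the wrist camera placed the fixture about 2–3 mm from where the top camera did, so I used a value in between. The knob's black blob was about 5 mm off along the link in the top view, and a rough scene-camera reading was off by about 12 mm. I relied on the blade line and the felt stop instead.
- **Not checked:** I did not re-measure the narrow-window transformer, the bottle or the screwdriver at the end. I saw no sign of touching them.

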